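Wedge a duck-decoy body fast in the bench stops

TASK

Slide the decoy body blank along the bench, breast first, into the corner of the bench stops until it lies snug against both the long fence and the end stop. Then lay the larger of the two wedges flat in the gap between the body and the slanting cleat, thin end first, and press its thick end in until it jams tight and the body is held fast. Use a firm push, never a hard shove, because the soft wood bruises, and leave the other things on the bench where they are.

Things in the scene. Friction and masses are not known exactly. Their poses are not given: they have to be found in the camera images.
- fence: Two hardwood battens screwed to the bench at right angles (fixed), 18 mm high. Origin: inner corner, bench level. Long fence: face x = 0, from the corner 200 mm along -y, 30 mm wide (x = 0 to 30 mm). End stop: face y = 0, from the corner 90 mm along -x, 25 mm thick (y = 0 to 25 mm). The body blank's home is the quarter x < 0, y < 0: side along the fence, breast end against the end stop.
- gap_mouth (a point): Mouth of the wedge gap, bench level: 118 mm from the fence's face, in line with the home body's side, and 210 mm from the end stop's; axes as the fence's. Facing it is the cleat, a cork-faced fixed batten 120 x 28 mm, 18 mm high: its inner face's open end lies 27 to 35 mm from here along -x (fixed by eye); going +y the face closes in by 0.14 rad, as the wedge's faces do. Cork gives 1 mm at 20 N.
- decoy: Duck-decoy body blank of soft pale wood, loose, 0.4 to 0.75 kg, too wide to grip: 230 mm long, 118 wide, 60 high, back rounded over. Origin: centre of the flat underside; +x to the breast. Sides straight and upright (x = -65 to 65, y = +-59 mm, upright to 38 mm up); both ends taper to flat end faces 88 mm wide at x = +-115. Home, its origin is 59 mm from the fence's face, 115 mm from the stop's.
- decoy_tail (a point): Centre of the foot of the body blank's flat tail end face (88 mm wide, upright, 38 mm high), 115 mm behind its origin, at bench level. This end points away from the end stop; a small round head seat on the back marks the other end, the breast. Axes as the body blank's. Friction: about 0.6 on the bench, 0.35 between the planed faces of blank, fence, wedge and cork.
- wedge: The larger wedge: flat hardwood, loose, 45 g, 150 mm long, 15 mm thick, lying flat. Seen from above it tapers evenly on both sides from 37 mm at the thick end (x = -75 mm) to 16 mm at the thin end (x = +75 mm). Origin: centre of its underside; +x to the thin end.
- wedge_thick (a point): Centre of the foot of the larger wedge's thick end face (37 mm wide, 15 mm high), bench level. Jammed, it stands anywhere from 30 mm inside the body's tail end to 55 mm beyond it, depending on where the cleat was screwed down. A steady push of 12 to 20 N here, straight along the wedge, jams it tight by friction; over 35 N bruises the body.
- small_wedge: A smaller wedge, 90 mm long, 12 mm thick, 18 mm tapering to 6 mm: too small for this job, leave alone. Origin: centre of its underside, +x to the thin end.
- head_near: Carved duck head standing on its neck, loose, 56 mm tall, about 90 mm long, near the end stop on the robot's side. Leave alone. Origin: centre of its underside.
- head_far: Another such carved duck head, at the right, far side. Leave alone. Origin: centre of its underside.
- tape_roll: Roll of masking tape lying flat, 82 mm outside, 48 mm high, beyond the open end of the fence. Leave alone. Origin: centre of its underside.
- tin: Tin with a red band, 102 mm across, 114 mm high, standing behind the fence. Leave alone. Origin: centre of its underside.
- sanding_block: Cork sanding block, 60 x 100 x 32 mm, at the right, on the robot's side. Leave alone. Origin: centre of its underside.
- rasp: Wood rasp with turned handle, about 315 mm long, at the right of the bench. Leave alone. Origin: about mid-length, at bench level; +x points to the tip.
There are look-alikes about, which are no part of the job. What is shaped like the decoy but turquoise is not meant.

How it is judged:
At the end, for the whole second after the job is handed in: The body blank lies flat, breast end within 3 mm of the end stop and side within 2.5 mm of the fence, square to it within 2 degrees; the larger wedge lies flat between body and cleat, jammed: by itself it presses on the body with more than 5 N; all at rest (x of decoy in the frame of fence between -0.0615 and -0.0565 m and y of decoy in the frame of fence between -0.118 and -0.1125 m and angle between the x axis of decoy and the y axis of fence, either way round below 0.035 rad and height (world z) of each of decoy, wedge below 0.004 m and angle between decoy's own z axis and vertical below 0.05 rad and contact force between wedge and decoy above 5 N and angle between wedge's own z axis and vertical below 0.08 rad and x of wedge in the frame of fence between -0.155 and -0.12 m and y of wedge in the frame of fence between -0.225 and -0.11 m and linear speed of each of decoy, wedge below 0.01 m/s); the robot touches nothing.
It fails at once if another thing on the bench is moved by more than 25 mm (distance of any of small_wedge, head_near, head_far, tape_roll, tin, sanding_block, rasp from where it was at the start of the episode above 0.025 m).
It fails at once if the soft body blank is bruised: pressed with more than 50 N by the robot, the wedge or the stops (contact force between decoy and the arm above 50 N or contact force between decoy and wedge above 50 N or contact force between decoy and fence above 50 N).
It fails at once if the body blank is tipped over by more than 25 degrees (angle between decoy's own z axis and vertical above 0.44 rad).
It also fails if it takes over 72 s, if anything falls off the work surface, if the arm or the gripper's body presses on something with over 40 N, if the wrist force passes 120 N, or if a joint passes its speed limit or range.

ROBOT

A 7-joint arm with a two-finger parallel gripper is mounted at the origin on the work surface. World frame = base frame: x ahead of the robot, y to its left, z up, the work surface at z = 0. Lengths are in m, angles in rad, forces in N, time in s.
With the tool pointing down it reaches from about 0.425 to 0.925 m from the base axis. Payload 6.8 kg.
Tool frame: the origin (TCP) lies midway between the tips of the shut fingers; the grasp point (between the pads) lies 19 mm behind it (bot.pinch_z is the distance from the TCP to the grasp point, in m); z points along the fingers, y is the line along which they close (so a half turn about z gives the same grasp; the last joint's range is limited). The gripper opens to 85 mm and grips with 20 to 120 N. Pads are 22 mm wide; open, the fingers measure 114 mm over their backs; the gripper's body (76 mm by 85 mm) begins 54 mm behind the grasp point. The pads swing forward as they close: fully open they stand 13 mm farther back than shut.
Start: joints at [-1.429, 0.477, 0.022, 1.555, -0.011, 1.109, -0.083], TCP at [0.167, 0.654, 0.231] pointing down, gripper open.
Joint ranges: [-2.96, 2.96], [-0.34, 2.1], [-1.41, 1.46], [0.24, 2.44], [-1.37, 4.51], [0.17, 1.92], [-2.96, 2.96]. Speed limits (rad/s): [2.39, 2.39, 3.14, 3.14, 3.14, 3.14, 3.14].

INTERFACE

Orientations are given as a unit quaternion [w, x, y, z].
In Python, from station import bot, imaging gives the robot as it stands. The module is installed in compiled form; this text tells all that it offers.
- The arm moves only by the tool carry_out, never from a script. Its argument "targets" is a list of rows, each a list of 5 numbers: the shift along the tool's x, y, z in cm, then the turn about the tool's z in degrees, then the opening, from -1 (shut) to 1 (fully open). In form: [[x, y, z, yaw, gripper], ...]. A call has 1 to 12 rows; each row shifts and turns the commanded pose from where the row before left it, along the tool's axes as they then stand; what a row does not reach is not made up. A row lasts 1/10 s, in which the tool goes at most 50 mm and 8.59 degrees, less where a joint would pass 70% of its speed; a pose out of reach is approached as far as the arm can. A call is refused whole if a number of a shift passes 5 or a number of a turn 8.59, either way. A call with a gripper value outside its range is refused whole. The fingers move at their own pace and stop on an object; "force" is the grip in N (left out, the last holds). Time passes only in rows, so rows that do not move let the fingers close. It gives the time, the measured TCP pose, the force, the opening and the grip force at its end, in the units of the state.
- bot.get_obs(): the state, without advancing time (a new reading comes with each control period).
- imaging.read_camera(name): name is "scene" or "top"; returns the picture (420x560x3 uint8, red, green, blue); there is no depth.
- imaging.calibration(name): a dict with "fx", "fy", "cx", "cy" (pixels), "k1" (the pictures are not rectified: a ray, as slopes to the right and down, at radius r is drawn at 1 + k1 r^2 times it, then the intrinsics apply), "extrinsics" (4x4, takes a point from world to camera coordinates). Camera axes: x right, y up, looking along -z (the intrinsics and any distortion apply to the point x, -y, -z); pixel columns grow to the right and rows downward; lengths in m; the calibration is good to about 2 mm. A picture is of the moment at which its call begins. calibration takes no time and is no camera call.
- bot.hand_in(): hands the job in; it is judged then, once.
The state is a dict: "t": time; "q": joint angles; "joint_vel": joint speeds; "joint_torque": joint torques, N m; "eef_pos": TCP position; "tool_rot": TCP orientation; "contact_force": force on the tool from outside, world axes, zero at the start; "torque": the same for the moment, N m; "gripper_width": opening from 0.0 (shut) to 1.0 (fully open); "grasp_force": force on a finger pad.
Only numpy, scipy, OpenCV 4.12 (cv2) and the standard library are available. Lean on these libraries where they do the work, as an engineer would, in place of code of your own. Each camera call takes 0.05 s, during which the arm holds its last target. There are 200 camera calls.

## Working session

There is one attempt and no reset: what is moved stays moved. The work goes in short steps, Python scripts to look and compute and a tool call to move; the robot and the scene stay as the last step left them, time stands still between calls to the robot, and variables do not carry over. Pictures are saved under pics/ and viewed, at most 10 in all, crops included, and the job is handed in when it is done.

Besides the shell and the picture viewer there is one more tool, called after ">>>" as name([rows], argument=value, ...), one row to a line, values as JSON. carry_out: Moves the arm, as the interface text tells. Its arguments: {"type":"object","properties":{"targets":{"type":"array"},"force":{"type":"number"}},"required":["targets"]}

```bash
mkdir -p pics; cat > h.py <<'E'
import numpy as np, cv2
from station import bot, imaging
def shot(n,f):
    im=imaging.read_camera(n); cv2.imwrite('pics/'+f,im[:,:,::-1]); return im
def ray(n,px):
    c=imaging.calibration(n); E=np.array(c["extrinsics"])
    K=np.array([[c["fx"],0,c["cx"]],[0,c["fy"],c["cy"]],[0,0,1.]])
    u=cv2.undistortPoints(np.array(px,float).reshape(-1,1,2),K,np.array([c["k1"],0,0,0.]))[:,0]
    d=np.c_[u[:,0],-u[:,1],-np.ones(len(u))]@E[:3,:3]
    o=-E[:3,:3].T@E[:3,3]
    return o,d
def world(n,px,z):
    o,d=ray(n,px); return o+d*((z-o[2])/d[:,2])[:,None]
E
python3 - <<'E'
from h import *
shot("top","t0.png"); shot("scene","s0.png")
o=bot.get_obs(); print({k:np.round(v,3) for k,v in o.items()}); print(bot.pinch_z)
for n in("top","scene"): print(world(n,[[0,0],[559,0],[559,419],[0,419],[280,210]],0).round(3), ray(n,[[0,0]])[0])
E
```

```text
{'t': np.float64(0.1), 'q': array([-1.429,  0.478,  0.022,  1.556, -0.011,  1.109, -0.083]), 'joint_vel': array([ 0.001, -0.003, -0.002, -0.004,  0.   ,  0.   , -0.   ]), 'joint_torque': array([ 4.0000e-03, -5.9776e+01,  1.6130e+00, -2.8196e+01,  1.3000e-02,
        5.0000e-03,  0.0000e+00]), 'eef_pos': array([0.167, 0.654, 0.23 ]), 'tool_rot': array([-0.   ,  0.125,  0.992, -0.001]), 'contact_force': array([-0.724,  0.172,  0.799]), 'torque': array([ 0.027, -0.035,  0.026]), 'grasp_force': np.float64(0.0), 'gripper_width': np.float64(1.003)}
0.0187
[[ 1.239  0.798  0.   ]
 [ 1.286 -0.996  0.   ]
 [ 0.043 -0.841  0.   ]
 [ 0.005  0.582  0.   ]
 [ 0.57  -0.118  0.   ]] [ 0.30994042 -0.11222161  1.0976832 ]
[[-0.778 -3.845 -0.   ]
 [-3.914  0.099  0.   ]
 [ 0.78   0.699  0.   ]
 [ 1.373 -0.186  0.   ]
 [ 0.49  -0.135  0.   ]] [1.5143865  0.528841   0.83844522]
```

View pics/t0.png

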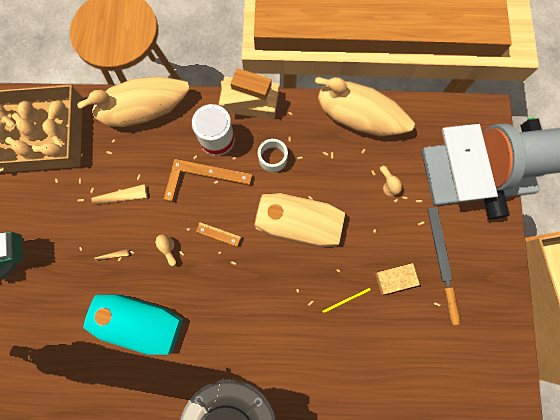

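View pics/s0.png

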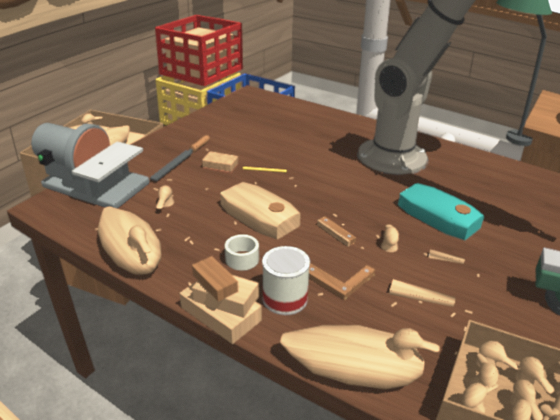

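Top view: the fence corner is near (177,170), the cleat near (220,234), and the blank near (300,220) with its breast (head seat at 275,211) to the left. The larger wedge is near (120,195), thick end right at (147,192). The turquoise one near (133,325) is the look-alike. I'll measure these next.

```bash
python3 - <<'E'
from h import *
im=cv2.imread('pics/t0.png'); 
hsv=cv2.cvtColor(im,cv2.COLOR_BGR2HSV)
for n,p in dict(fence=(215,172),stop=(172,190),cleat=(218,234),body=(310,225),wedge=(130,194),bench=(220,200),bench2=(140,215),bodyside=(300,240)).items(): print(n,hsv[p[1],p[0]])
c=cv2.resize(im[150:260,80:360],None,fx=2.85,fy=2.85,interpolation=cv2.INTER_CUBIC); cv2.imwrite('pics/c0.png',c)
E
```

```text
fence [ 15 183 223]
stop [ 16 183 240]
cleat [ 16 186 224]
body [ 22 124 252]
wedge [ 27  99 255]
bench [ 12 174 144]
bench2 [ 12 175 144]
bodyside [ 15 145 222]
```

View pics/c0.png

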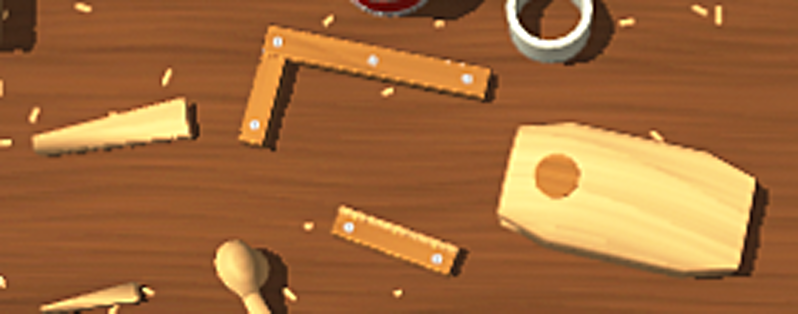

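```bash
cat > seg.py <<'E'
from h import *
def polys(f='pics/t0.png',S=4,vmin=185,box=(60,140,370,270)):
    im=cv2.imread(f); x0,y0,x1,y1=box
    big=cv2.resize(im[y0:y1,x0:x1],None,fx=S,fy=S,interpolation=cv2.INTER_CUBIC)
    hsv=cv2.cvtColor(big,cv2.COLOR_BGR2HSV)
    m=((hsv[:,:,2]>vmin)&(hsv[:,:,1]>60)).astype(np.uint8)*255
    m=cv2.morphologyEx(m,cv2.MORPH_OPEN,np.ones((9,9)))
    cs,_=cv2.findContours(m,cv2.RETR_EXTERNAL,cv2.CHAIN_APPROX_NONE)
    return [((c[:,0].astype(float)+.5)/S-.5+[x0,y0]) for c in cs if cv2.contourArea(c)>80*S*S]
E
python3 - <<'E'
from seg import *
for c in polys():
    m=c.mean(0); cc=c.astype(np.float32)[:,None]
    z={True:.018}.get(False,.018)
    if m[0]>250: z=.0
    if m[0]<155: z=.015
    a=cv2.approxPolyDP(cc,1.6,True)[:,0]
    w=world("top",a,z)
    r=cv2.minAreaRect(world("top",c,z)[:,:2].astype(np.float32))
    print(m.round(),z,'rect',np.round(r[0],4),np.round(r[1],4),round(r[2],1)); print(np.c_[a.round(1),w[:,:2].round(4)])
E
```

```text
[113. 255.] 0.015 rect [0.4327 0.3296] [0.016  0.0787] 8.3
[[126.09999847 250.1000061    0.4444       0.2947    ]
 [ 98.90000153 255.6000061    0.4274       0.3671    ]
 [ 98.40000153 257.8999939    0.4214       0.3677    ]
 [126.90000153 255.3999939    0.4303       0.2912    ]]
[165. 250.] 0.018 rect [0.4462 0.1909] [0.0923 0.0319] 27.2
[[1.58600006e+02 2.34600006e+02 4.88600000e-01 2.09400000e-01]
 [1.55600006e+02 2.37100006e+02 4.81600000e-01 2.16900000e-01]
 [1.55600006e+02 2.45899994e+02 4.57700000e-01 2.14800000e-01]
 [1.64600006e+02 2.54100006e+02 4.36200000e-01 1.88600000e-01]
 [1.68600006e+02 2.63899994e+02 4.10400000e-01 1.75700000e-01]
 [1.72399994e+02 2.65100006e+02 4.07400000e-01 1.65400000e-01]
 [1.75100006e+02 2.60899994e+02 4.18900000e-01 1.59000000e-01]
 [1.67100006e+02 2.51899994e+02 4.42400000e-01 1.82400000e-01]
 [1.64899994e+02 2.36899994e+02 4.82900000e-01 1.91800000e-01]]
[218. 234.] 0.018 rect [0.4958 0.0494] [0.1212 0.0299] 71.7
[[ 1.98399994e+02  2.22600006e+02  5.24600000e-01  1.03700000e-01]
 [ 1.96399994e+02  2.31399994e+02  5.00300000e-01  1.07500000e-01
[... 1044 characters left out ...]
0404 0.1522] 9.1
[[144.3999939  184.1000061    0.6307       0.2628    ]
 [ 92.09999847 196.6000061    0.591        0.4056    ]
 [ 91.40000153 201.1000061    0.5781       0.4061    ]
 [145.6000061  197.3999939    0.5926       0.2556    ]]
[201. 175.] 0.018 rect [0.6295 0.0853] [0.2251 0.1204] 80.3
[[ 1.64100006e+02  1.98600006e+02  5.89600000e-01  2.02900000e-01]
 [ 1.71100006e+02  1.99600006e+02  5.87300000e-01  1.83300000e-01]
 [ 1.80100006e+02  1.69600006e+02  6.74700000e-01  1.65100000e-01]
 [ 2.49100006e+02  1.82899994e+02  6.40900000e-01 -2.99000000e-02]
 [ 2.50899994e+02  1.73600006e+02  6.68000000e-01 -3.37000000e-02]
 [ 1.74100006e+02  1.58899994e+02  7.06100000e-01  1.84600000e-01]]
```

>>> carry_out([
  [0,0,0,8.54,0.2],
  [0,0,0,8.54,0.2],
  [0,0,0,8.54,0.2],
  [0,0,0,8.54,0.2],
  [0,0,0,8.54,0.2],
  [0,0,0,8.54,0.2],
  [0,0,0,8.54,0.2],
  [0,0,0,8.54,0.2],
  [0,0,0,8.54,0.2],
  [0,0,0,8.54,0.2],
  [0,0,0,0,0.2],
], force=40)

```text
t: 1.2
eef_pos: [0.1666, 0.6538, 0.2307]
tool_rot: [0.0, 0.765, 0.644, -0.0]
contact_force: [-0.1, -0.0, 0.5]
gripper_width: 0.594
grasp_force: 0.0
```

```bash
cat > f.py <<'E'
from h import *
from scipy.spatial.transform import Rotation as R
O=np.array([.6742,.1660]); a=np.radians(-9.8); M=np.array([[np.cos(a),np.sin(a)],[-np.sin(a),np.cos(a)]]) # rows xf,yf
def tofence(p): return M@(np.asarray(p)[:2]-O)
def toworld(p): return M.T@np.asarray(p)+O
def st():
    o=bot.get_obs(); w=o['tool_rot']; r=R.from_quat([w[1],w[2],w[3],w[0]]).as_matrix()
    return o,r
def go(xy,z):
    "shift in tool axes, cm, to a world point"
    o,r=st(); d=np.r_[xy,z]-o['eef_pos']; s=r.T@d*100
    print('t',o['t'].round(2),'tcp',o['eef_pos'].round(4),'fence',tofence(o['eef_pos']).round(4),'yaw err to fence',np.degrees(np.arctan2(*(M@r[:2,0]))).round(2),'shift',s.round(2),'F',np.round(o['contact_force'],1))
E
python3 -c "
from f import *
go([.55,.30],.23);go([.511,-.317],.23)"
```

```text
Traceback (most recent call last):
  File "f.py", line 12, in go
    print('t',o['t'].round(2),'tcp',o['eef_pos'].round(4),'fence',tofence(o['eef_pos']).round(4),'yaw err to fence',np.degrees(np.arctan2(*(M@r[:2,0]))).round(2),'shift',s.round(2),'F',np.round(o['contact_force'],1))
              ^^^^^^^^^^^^
AttributeError: 'float' object has no attribute 'round'
```

>>> carry_out([
  [-2.4,3.6,0,0,0.2],
  [-2.4,3.6,0,0,0.2],
  [-2.4,3.6,0,0,0.2],
  [-2.4,3.6,0,0,0.2],
  [-2.4,3.6,0,0,0.2],
  [-2.4,3.6,0,0,0.2],
  [-2.4,3.6,0,0,0.2],
  [-2.4,3.6,0,0,0.2],
  [-2.4,3.6,0,0,0.2],
  [-2.4,3.6,0,0,0.2],
  [-2.4,3.6,0,0,0.2],
  [-2.4,3.6,0,0,0.2],
])

```text
t: 2.4
eef_pos: [0.545, 0.2959, 0.2312]
tool_rot: [-0.0, 0.763, 0.647, -0.0]
contact_force: [0.1, 0.7, 0.1]
gripper_width: 0.596
grasp_force: 0.0
```

```bash
sed -i "s/o\['t'\].round(2)/round(float(o['t']),2)/" f.py
python3 -c "
from f import *
go([.511,-.317],.23)"
```

```text
t 2.4 tcp [0.545  0.2959 0.2312] fence [-0.1494  0.1061] yaw err to fence -0.36 shift [-61.02   6.69   0.12] F [0.1 0.7 0.1]
```

>>> carry_out([
  [-4.7,0.55,0,0.4,0.2],
  [-4.7,0.55,0,0,0.2],
  [-4.7,0.55,0,0,0.2],
  [-4.7,0.55,0,0,0.2],
  [-4.7,0.55,0,0,0.2],
  [-4.7,0.55,0,0,0.2],
  [-4.7,0.55,0,0,0.2],
  [-4.7,0.55,0,0,0.2],
  [-4.7,0.55,0,0,0.2],
  [-4.7,0.55,0,0,0.2],
  [-4.7,0.55,0,0,0.2],
  [-4.7,0.55,0,0,0.2],
])

```text
t: 3.6
eef_pos: [0.5099, -0.2712, 0.2312]
tool_rot: [-0.0, 0.765, 0.644, 0.0]
contact_force: [0.6, 0.6, 0.2]
gripper_width: 0.602
grasp_force: 0.0
```

>>> carry_out([
  [-4.0,0,0,0,0.2],
  [0,0,0,0,0.2],
])

```text
t: 3.8
eef_pos: [0.5002, -0.3158, 0.2317]
tool_rot: [0.001, 0.768, 0.64, -0.002]
contact_force: [-0.1, 0.4, -0.8]
gripper_width: 0.604
grasp_force: 0.0
```

```bash
python3 -c "
from f import *
go([.511,-.317],.014)
print(tofence([.5175,-.2814]),tofence([.5585,-.0595]))"
```

```text
t 3.8 tcp [ 0.5002 -0.3158  0.2317] fence [-0.0894 -0.5044] yaw err to fence 0.61 shift [ 0.17  1.08 21.77] F [-0.1  0.4 -0.8]
[-0.07826169 -0.46754332] [-0.07562945 -0.24190272]
```

>>> carry_out([
  [0,1.1,4.5,0,0.2],
  [0,0,4.5,0,0.2],
  [0,0,4.5,0,0.2],
  [0,0,4.5,0,0.2],
  [0,0,2.5,0,0.2],
  [0,0,1.5,0,0.2],
  [0,0,0,0,0.2],
  [0.8,0,0,0,0.2],
  [0.8,0,0,0,0.2],
  [0.5,0,0,0,0.2],
  [0.5,0,0,0,0.2],
  [0,0,0,0,0.2],
])

```text
t: 5.0
eef_pos: [0.5198, -0.2851, 0.0123]
tool_rot: [0.001, 0.766, 0.642, 0.001]
contact_force: [0.3, -2.4, 1.5]
gripper_width: 0.598
grasp_force: 0.9
```

```bash
python3 -c "
from f import *
go([.511,-.317],.012); shot('top','t1.png')"
```

```text
t 5.0 tcp [ 0.5198 -0.2851  0.0123] fence [-0.0754 -0.4708] yaw err to fence 0.26 shift [-3.3  -0.31  0.03] F [ 0.3 -2.4  1.5]
```

View pics/t1.png

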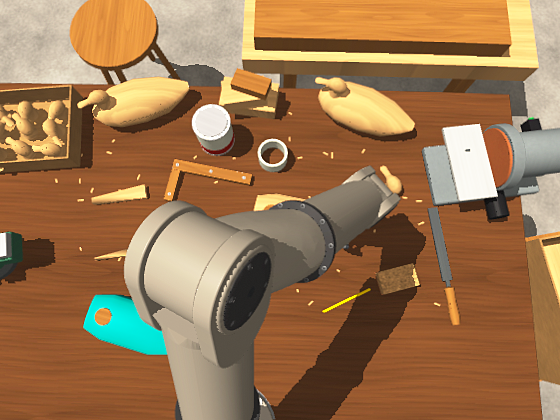

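Contact is made: the force is −2.4 N along y. The top view shows the arm hiding the blank, with the fence still clear at (177,170). Next I push along the fence with a slight lateral drift.

>>> carry_out([
  [0.8,0.05,0,0,0.2],
  [1.6,0.12,0,0,0.2],
  [1.8,0.13,0,0,0.2],
  [1.8,0.13,0,0,0.2],
  [1.8,0.13,0,0,0.2],
  [1.8,0.13,0,0,0.2],
  [1.8,0.13,0,0,0.2],
  [1.8,0.13,0,0,0.2],
  [1.8,0.13,0,0,0.2],
  [1.8,0.13,0,0,0.2],
  [1.4,0.1,0,0,0.2],
  [0.8,0.05,0,0,0.2],
])

```text
t: 6.25
eef_pos: [0.5653, -0.0993, 0.0111]
tool_rot: [-0.0, 0.766, 0.643, -0.0]
contact_force: [-0.8, -3.9, 0.8]
gripper_width: 0.6
grasp_force: 1.9
```

>>> carry_out([
  [0.5,0,0,0,0.2],
  [0.3,0,0,0,0.2],
  [0,0,0,0,0.2],
])

```text
t: 6.55
eef_pos: [0.5666, -0.0922, 0.0111]
tool_rot: [-0.001, 0.767, 0.642, -0.0]
contact_force: [0.6, 0.3, 0.8]
gripper_width: 0.6
grasp_force: 0.3
```

```bash
python3 -c "
from f import *
go([.511,-.317],.012); shot('scene','s1.png')"
```

```text
t 6.55 tcp [ 0.5666 -0.0922  0.0111] fence [-0.0621 -0.2728] yaw err to fence 0.31 shift [-23.11  -1.52  -0.1 ] F [0.6 0.3 0.8]
```

View pics/s1.png

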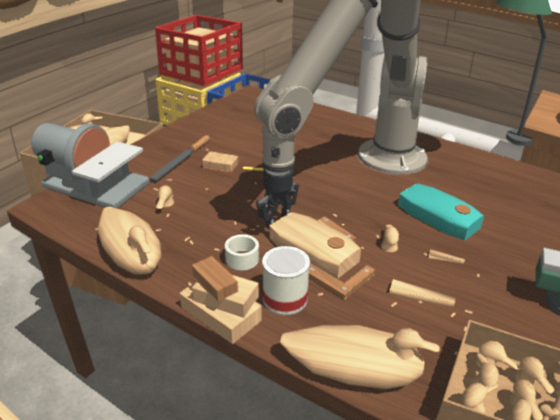

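The scene view shows the blank lying along the fence with its breast about 3 cm short of the end stop at (345,285). Next I ease it forward and watch the force.

>>> carry_out([
  [0.6,0,0,0,0.2],
  [0.6,0,0,0,0.2],
  [0.5,0,0,0,0.2],
  [0.3,0,0,0,0.2],
  [0.2,0,0,0,0.2],
])

```text
t: 7.1
eef_pos: [0.5708, -0.0704, 0.0112]
tool_rot: [-0.0, 0.766, 0.642, -0.0]
contact_force: [-0.7, -1.7, -1.7]
gripper_width: 0.6
grasp_force: 1.2
```

>>> carry_out([
  [0.2,0,0,0,0.2],
  [0.2,0,0,0,0.2],
])

```text
t: 7.3
eef_pos: [0.5713, -0.067, 0.0112]
tool_rot: [-0.0, 0.767, 0.642, -0.0]
contact_force: [0.1, -2.5, -0.9]
gripper_width: 0.603
grasp_force: 1.2
```

>>> carry_out([
  [0.2,0,0,0,0.2],
  [0.2,0,0,0,0.2],
])

```text
t: 7.5
eef_pos: [0.5721, -0.0631, 0.0113]
tool_rot: [-0.0, 0.767, 0.642, -0.0]
contact_force: [-0.7, -3.2, -1.2]
gripper_width: 0.602
grasp_force: 1.2
```

>>> carry_out([
  [0.15,0,0,0,0.2],
  [0.15,0,0,0,0.2],
])

```text
t: 7.7
eef_pos: [0.5725, -0.0607, 0.0113]
tool_rot: [0.0, 0.767, 0.642, -0.0]
contact_force: [-2.0, -6.2, -1.3]
gripper_width: 0.602
grasp_force: 3.1
```

>>> carry_out([
  [0.15,0,0,0,0.2],
  [0.15,0,0,0,0.2],
])

```text
t: 7.9
eef_pos: [0.5724, -0.0607, 0.0113]
tool_rot: [0.001, 0.767, 0.641, -0.001]
contact_force: [-2.2, -12.8, -1.5]
gripper_width: 0.603
grasp_force: 6.4
```

>>> carry_out([
  [0.15,0,0,0,0.2],
  [0.15,0,0,0,0.2],
])

```text
t: 8.1
eef_pos: [0.5723, -0.0606, 0.0114]
tool_rot: [0.003, 0.768, 0.641, -0.003]
contact_force: [-3.6, -18.8, -0.4]
gripper_width: 0.604
grasp_force: 9.6
```

End stop reached: 19 N, and the tool no longer advances. I'll back off, lift, and go over to the side for the lateral press.

>>> carry_out([
  [-1.0,0,0,0,0.2],
  [-1.5,0,0,0,0.2],
  [0,0,-4,0,-1],
  [0,0,-4,0,-1],
  [0,-3,-2,0,-1],
  [0,-4,0,0,-1],
  [3,-2,0,0,-1],
  [4,0,0,0,-1],
  [4,0,0,0,-1],
  [0,0,0,0,-1],
])

```text
t: 9.1
eef_pos: [0.5013, 0.0518, 0.1115]
tool_rot: [-0.001, 0.764, 0.646, 0.002]
contact_force: [-0.3, 0.6, -0.3]
gripper_width: 0.001
grasp_force: 0.0
```

```bash
python3 -c "
from f import *
go(toworld([-.143,-.120]),.027)"
```

```text
t 9.1 tcp [0.5013 0.0518 0.1115] fence [-0.151 -0.142] yaw err to fence -0.21 shift [2.16 0.8  8.46] F [-0.3  0.6 -0.3]
```

>>> carry_out([
  [2.1,0.3,2,0,-1],
  [0,0,3,0,-1],
  [0,0,2.3,0,-1],
  [0,0,1.2,0,-1],
  [0,0.3,0,0,-1],
  [0,0.3,0,0,-1],
  [0,0.3,0,0,-1],
  [0,0,0,0,-1],
])

```text
t: 9.9
eef_pos: [0.517, 0.0637, 0.0274]
tool_rot: [0.001, 0.767, 0.642, 0.001]
contact_force: [-0.6, 0.0, -0.4]
gripper_width: 0.001
grasp_force: 0.0
```

>>> carry_out([
  [0,0.2,0,0,-1],
  [0,0.2,0,0,-1],
  [0,0.2,0,0,-1],
])

```text
t: 10.2
eef_pos: [0.5201, 0.063, 0.0262]
tool_rot: [-0.001, 0.767, 0.642, -0.001]
contact_force: [-5.9, 0.4, 4.0]
gripper_width: 0.001
grasp_force: 2.8
```

>>> carry_out([
  [0,0.2,0,0,-1],
  [0,0.2,0,0,-1],
  [0,0,0,0,-1],
])

```text
t: 10.5
eef_pos: [0.5231, 0.0621, 0.0258]
tool_rot: [-0.002, 0.767, 0.642, -0.002]
contact_force: [-7.0, 1.3, 5.0]
gripper_width: 0.003
grasp_force: 3.4
```

```bash
python3 -c "
from f import *
go(toworld([-.143,-.120]),.027)"
```

```text
t 10.5 tcp [0.5231 0.0621 0.0258] fence [-0.1313 -0.1281] yaw err to fence 0.3 shift [ 0.81 -1.18 -0.11] F [-7.   1.3  5. ]
```

>>> carry_out([
  [0,0.2,0,0,-1],
  [0,0.2,0,0,-1],
  [0,0,0,0,-1],
])

```text
t: 10.8
eef_pos: [0.5232, 0.0621, 0.0253]
tool_rot: [-0.005, 0.766, 0.642, -0.004]
contact_force: [-15.3, 2.9, 13.2]
gripper_width: -0.003
grasp_force: 9.0
```

>>> carry_out([
  [0,0.2,0,0,-1],
  [0,0.2,0,0,-1],
  [0,0,0,0,-1],
])

```text
t: 11.1
eef_pos: [0.5233, 0.062, 0.0249]
tool_rot: [-0.008, 0.766, 0.643, -0.006]
contact_force: [-25.6, 5.5, 23.2]
gripper_width: -0.002
grasp_force: 15.2
```

>>> carry_out([
  [0,-0.8,0,0,-1],
  [0,-0.8,-0.5,0,0.2],
  [0,0,-4,0,0.2],
  [0,0,-4,0,0.2],
  [4,1.5,0,-6.7,0.2],
  [4,2,0,-6.7,0.2],
  [4,2,0,-6.7,0.2],
  [4,1,0,0,0.2],
  [3,0,0,0,0.2],
  [0,0,0,0,0.2],
])

```text
t: 12.1
eef_pos: [0.5763, 0.2574, 0.1112]
tool_rot: [-0.001, 0.64, 0.769, 0.001]
contact_force: [-0.7, -0.4, -0.7]
gripper_width: 0.6
grasp_force: 0.0
```

```bash
python3 -c "
from f import *
shot('top','t2.png')
d=np.array([-.182,.983]); go(np.array([.6117,.2592])+.022*d,.002)"
```

```text
t 12.15 tcp [0.5768 0.2538 0.1114] fence [-0.1109  0.0699] yaw err to fence -20.06 shift [ 2.11  3.51 10.94] F [-1.  -1.4  0.2]
```

View pics/t2.png

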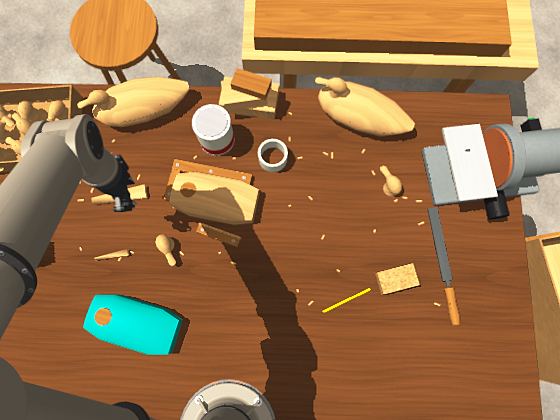

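The top view shows the blank in the corner with its seat at (187,187) and its tail near (260,205), beside the fence; the gripper is next to the wedge. I'll check the body's pose and pick up the wedge.

```bash
python3 - <<'E'
from seg import *; from f import *
for c in polys('pics/t2.png',vmin=200,box=(150,150,290,245)):
    a=cv2.approxPolyDP(c.astype(np.float32)[:,None],1.2,True)[:,0]
    w=world("top",a,.038); print(np.c_[a.round(1),(1e3*np.array([tofence(p) for p in w])).round(1)])
E
```

```text
[[ 155.6000061  237.3999939 -201.2         10.6      ]
 [ 155.6000061  244.3999939 -219.4          5.8      ]
 [ 166.1000061  244.3999939 -213.9        -21.5      ]
 [ 164.8999939  237.6000061 -197.         -13.7      ]
 [ 162.3999939  234.6000061 -190.5         -5.1      ]
 [ 158.8999939  234.6000061 -192.4          4.       ]]
[[ 173.8999939  159.1000061   21.1         17.6      ]
 [ 167.8999939  183.6000061  -50.7         16.1      ]
 [ 172.3999939  184.3999939  -50.4          3.4      ]
 [ 172.3999939  188.3999939  -61.4          0.6      ]
 [ 174.8999939  190.1000061  -64.9         -7.4      ]
 [ 179.1000061  190.1000061  -62.6        -18.7      ]
 [ 182.8999939  187.3999939  -53.         -26.9      ]
 [ 196.1000061  190.1000061  -53.5        -64.2      ]
 [ 212.1000061  190.1000061  -45.        -106.9      ]
 [ 217.8999939  187.1000061  -33.7       -120.4      ]
 [ 225.6000061  186.8999939  -28.9       -140.9      ]
 [ 229.8999939  190.1000061  -35.6       -154.3      ]
 [ 240.6000061  208.1000061  -79.        -193.7      ]
 [ 244.1000061  219.1000061 -106.7       -209.4      ]
 [ 251.1000061  219.3999939 -103.7       -227.9      ]
 [ 257.3999939  188.6000061  -16.8       -226.7      ]
 [ 249.1000061  184.3999939   -9.4       -202.2      ]
 [ 250.6000061  173.6000061   21.4       -199.8      ]]
```

>>> carry_out([
  [2.1,3.5,0,0,0.2],
  [0,0,4,0,0.2],
  [0,0,4,0,0.2],
  [0,0,1.8,0,0.2],
  [0,0,1.0,0,0.2],
  [0,0,0,0,0.2],
])

```text
t: 12.75
eef_pos: [0.6079, 0.2763, 0.003]
tool_rot: [0.0, 0.643, 0.766, -0.001]
contact_force: [0.3, 0.4, 1.1]
gripper_width: 0.596
grasp_force: 0.0
```

>>> carry_out([
  [0,0,0,0,-0.3],
  [0,0,0,0,-0.6],
  [0,0,0,0,-1],
  [0,0,0,0,-1],
  [0,0,0,0,-1],
  [0,0,0,0,-1],
], force=30)

```text
t: 13.35
eef_pos: [0.6092, 0.2775, 0.0053]
tool_rot: [0.001, 0.643, 0.766, 0.001]
contact_force: [-1.1, -1.3, 7.4]
gripper_width: 0.4
grasp_force: 30.4
```

The body's tail corners measure (-104,-228) and (-17,-227) mm in the fence frame, which matches home. The grip width of 0.4 (34 mm) puts the grip 21 mm from the wedge's thick end. I'll lift and turn.

>>> carry_out([
  [0,0,-2,0,-1],
  [0,0,-4,0,-1],
  [0,0,-4,0,-1],
  [0,0,-2,8.0,-1],
  [0,0,0,8.0,-1],
  [0,0,0,8.1,-1],
  [-4,-1.2,0,0,-1],
  [-4,-1.2,0,0,-1],
  [-4,-1.2,0,0,-1],
  [-4,-1.2,0,0,-1],
  [0,0,0,0,-1],
])

```text
t: 14.45
eef_pos: [0.5192, 0.1281, 0.1237]
tool_rot: [-0.001, 0.791, 0.612, -0.001]
contact_force: [0.3, -0.0, -0.8]
gripper_width: 0.397
grasp_force: 30.0
```

```bash
python3 -c "
from f import *
go(toworld([-.1410,-.360]),.12)"
```

```text
t 14.45 tcp [0.5192 0.1281 0.1237] fence [-0.1463 -0.0637] yaw err to fence 4.73 shift [-29.48   2.98   0.4 ] F [ 0.3 -0.  -0.8]
```

>>> carry_out([
  [-4.9,0.4,0,-0.6,-1],
  [-4.9,0.4,0,0,-1],
  [-4.9,0.4,0,0,-1],
  [-4.9,0.4,0,0,-1],
  [-4.9,0.4,0,0,-1],
  [-4.9,0.4,0,0,-1],
  [0,0.2,0,0,-1],
  [0,0,0,0,-1],
])

```text
t: 15.25
eef_pos: [0.4788, -0.1591, 0.1239]
tool_rot: [0.0, 0.786, 0.618, 0.001]
contact_force: [-0.1, 1.1, -0.8]
gripper_width: 0.401
grasp_force: 30.0
```

```bash
python3 -c "
from f import *
go(toworld([-.1447,-.360]),.007); shot('top','t3.png')"
```

```text
t 15.25 tcp [ 0.4788 -0.1591  0.1239] fence [-0.1372 -0.3536] yaw err to fence 3.9 shift [-0.69 -0.72 11.68] F [-0.1  1.1 -0.8]
```

View pics/t3.png

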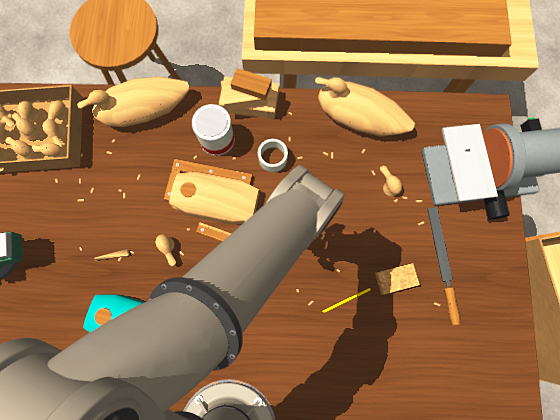

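Top view: the arm is over the mouth, the body stands squarely in the corner, and the cleat's left half shows at (210,232). I'll lower the wedge and slide it in.

>>> carry_out([
  [-0.7,-0.7,2,0,-1],
  [0,0,4,0,-1],
  [0,0,3.5,0,-1],
  [0,0,1.5,0,-1],
  [0,0,0.6,0,-1],
  [0,0,0,0,-1],
])

```text
t: 15.9
eef_pos: [0.4704, -0.1625, 0.0074]
tool_rot: [-0.0, 0.785, 0.62, 0.0]
contact_force: [0.5, 0.8, 0.1]
gripper_width: 0.403
grasp_force: 30.0
```

>>> carry_out([
  [1.5,0,0,0,-1],
  [1.5,0,0,0,-1],
  [1.5,0,0,0,-1],
  [1.5,0,0,0,-1],
  [0,0,0,0,-1],
])

```text
t: 16.4
eef_pos: [0.4859, -0.1024, 0.0086]
tool_rot: [0.0, 0.784, 0.621, 0.001]
contact_force: [0.2, 1.1, -1.2]
gripper_width: 0.398
grasp_force: 30.0
```

```bash
python3 -c "
from f import *
go(toworld([-.1365,-.243]),.007)"
```

```text
t 16.4 tcp [ 0.4859 -0.1024  0.0086] fence [-0.1399 -0.2965] yaw err to fence 3.48 shift [5.36 0.01 0.17] F [ 0.2  1.1 -1.2]
```

>>> carry_out([
  [1,0,0,0.4,-1],
  [1,0,0,0,-1],
  [0.8,0,0,0,-1],
  [0.5,0,0,0,-1],
  [0,0,0,0,-1],
])

```text
t: 16.9
eef_pos: [0.4928, -0.0721, 0.0075]
tool_rot: [0.0, 0.787, 0.616, 0.001]
contact_force: [2.3, 0.0, -0.5]
gripper_width: 0.398
grasp_force: 29.6
```

>>> carry_out([
  [0.5,0,0,0,-1],
  [0.5,0,0,0,-1],
  [0,0,0,0,-1],
])

```text
t: 17.2
eef_pos: [0.4951, -0.0626, 0.0074]
tool_rot: [0.0, 0.788, 0.616, 0.0]
contact_force: [3.5, 0.0, -0.5]
gripper_width: 0.402
grasp_force: 29.6
```

```bash
python3 -c "
from f import *
go(toworld([-.1365,-.243]),.007)"
```

```text
t 17.2 tcp [ 0.4951 -0.0626  0.0074] fence [-0.1376 -0.2558] yaw err to fence 4.12 shift [1.28 0.02 0.04] F [ 3.5  0.  -0.5]
```

>>> carry_out([
  [0,0.2,0,0,-1],
  [0.4,0,0,0,-1],
  [0,0,0,0,-1],
])

```text
t: 17.5
eef_pos: [0.4971, -0.0592, 0.0072]
tool_rot: [-0.0, 0.787, 0.616, -0.0]
contact_force: [3.1, 0.9, -0.3]
gripper_width: 0.4
grasp_force: 29.8
```

>>> carry_out([
  [0.3,0,0,0,-1],
  [0.3,0,0,0,-1],
  [0,0,0,0,-1],
])

```text
t: 17.8
eef_pos: [0.4988, -0.0533, 0.0073]
tool_rot: [0.0, 0.787, 0.616, 0.0]
contact_force: [2.5, -0.6, -0.7]
gripper_width: 0.4
grasp_force: 29.8
```

>>> carry_out([
  [0,0,0.15,0,-1],
  [0,0,0,0,0.0],
  [0,0,0,0,0.0],
  [0,0,0,0,0.0],
  [0,0,-2,0,0.0],
  [0,0,-3,0,0.0],
  [-3,0,0,0,-1],
  [-3,0,0,0,-1],
  [0,0,0,0,-1],
  [0,0,0,0,-1],
])

```text
t: 18.8
eef_pos: [0.4836, -0.1124, 0.0557]
tool_rot: [-0.0, 0.788, 0.616, -0.0]
contact_force: [1.2, 0.9, -0.1]
gripper_width: 0.001
grasp_force: 0.0
```

```bash
python3 -c "
from f import *
go(toworld([-.139,-.300]),.008); im=shot('scene','s2.png')
cv2.imwrite('pics/s2c.png',cv2.resize(im[170:320,200:420,::-1],None,fx=3.5,fy=3.5,interpolation=cv2.INTER_CUBIC))"
```

```text
t 18.8 tcp [ 0.4836 -0.1124  0.0557] fence [-0.1405 -0.3068] yaw err to fence 4.2 shift [0.68 0.1  4.77] F [ 1.2  0.9 -0.1]
```

View pics/s2c.png

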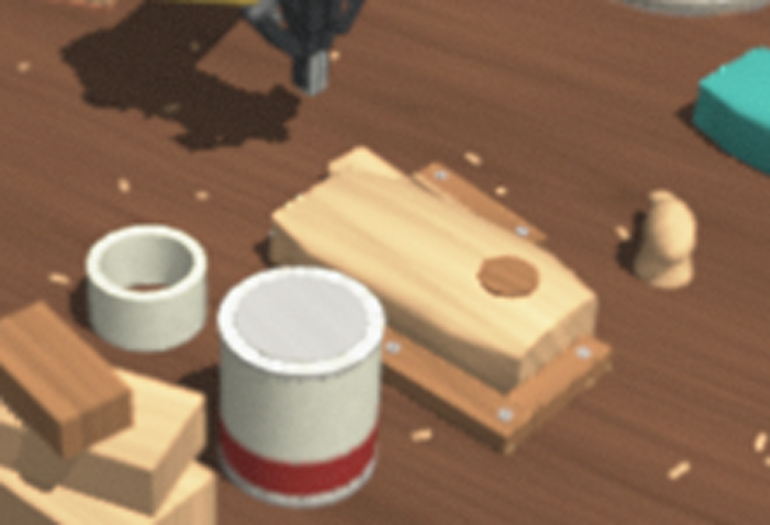

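The scene crop shows the body snug in the corner and the wedge in the gap, its thick end showing behind the tail near (365,160). I'll lower the shut fingers behind it and push.

>>> carry_out([
  [0,0,2.5,0,-1],
  [0,0,2.3,0,-1],
  [0,0.1,0,0,-1],
  [1,0,0,0,-1],
  [1,0,0,0,-1],
  [0.5,0,0,0,-1],
  [0.4,0,0,0,-1],
  [0.4,0,0,0,-1],
  [0,0,0,0,-1],
])

```text
t: 19.75
eef_pos: [0.4933, -0.0796, 0.008]
tool_rot: [0.0, 0.787, 0.617, 0.0]
contact_force: [0.2, 0.2, -0.4]
gripper_width: -0.001
grasp_force: 0.0
```

>>> carry_out([
  [0.3,0,0,0,-1],
  [0.3,0,0,0,-1],
  [0.3,0,0,0,-1],
])

```text
t: 20.05
eef_pos: [0.4952, -0.0715, 0.0078]
tool_rot: [-0.0, 0.788, 0.616, -0.0]
contact_force: [-0.1, -0.3, -0.2]
gripper_width: -0.003
grasp_force: 0.2
```

>>> carry_out([
  [0.2,0,0,0,-1],
  [0.2,0,0,0,-1],
  [0,0,0,0,-1],
])

```text
t: 20.35
eef_pos: [0.4959, -0.0675, 0.0077]
tool_rot: [-0.0, 0.788, 0.616, -0.0]
contact_force: [-0.1, -0.7, -0.9]
gripper_width: -0.002
grasp_force: 0.4
```

```bash
python3 -c "
from f import *
go(toworld([-.139,-.300]),.008)"
```

```text
t 20.35 tcp [ 0.4959 -0.0675  0.0077] fence [-0.136  -0.2605] yaw err to fence 4.11 shift [-3.96 -0.02 -0.03] F [-0.1 -0.7 -0.9]
```

>>> carry_out([
  [0.2,0,0,0,-1],
  [0.2,0,0,0,-1],
  [0,0,0,0,-1],
])

```text
t: 20.65
eef_pos: [0.4967, -0.0641, 0.0077]
tool_rot: [-0.0, 0.788, 0.616, -0.0]
contact_force: [-2.3, -3.2, 1.8]
gripper_width: -0.004
grasp_force: 1.8
```

>>> carry_out([
  [0.2,0,0,0,-1],
  [0.2,0,0,0,-1],
  [0,0,0,0,-1],
])

```text
t: 20.95
eef_pos: [0.497, -0.0616, 0.0077]
tool_rot: [0.0, 0.788, 0.616, -0.001]
contact_force: [-5.3, -5.3, 1.3]
gripper_width: -0.002
grasp_force: 3.7
```

>>> carry_out([
  [0.2,0,0,0,-1],
  [0.2,0,0,0,-1],
  [0,0,0,0,-1],
])

```text
t: 21.25
eef_pos: [0.4973, -0.0592, 0.0077]
tool_rot: [0.001, 0.788, 0.615, -0.002]
contact_force: [-6.7, -10.2, 2.4]
gripper_width: 0.001
grasp_force: 5.7
```

>>> carry_out([
  [0.2,-0.15,0,0,-1],
  [0.2,0,0,0,-1],
  [0,0,0,0,-1],
])

```text
t: 21.55
eef_pos: [0.4977, -0.0565, 0.0079]
tool_rot: [0.002, 0.789, 0.615, -0.002]
contact_force: [-3.8, -14.4, 0.6]
gripper_width: -0.001
grasp_force: 7.4
```

>>> carry_out([
  [0.2,0,0,0,-1],
  [0.1,0,0,0,-1],
  [0,0,0,0,-1],
])

```text
t: 21.85
eef_pos: [0.4979, -0.0553, 0.0079]
tool_rot: [0.003, 0.789, 0.614, -0.002]
contact_force: [-5.0, -18.7, 0.4]
gripper_width: 0.002
grasp_force: 9.6
```

>>> carry_out([
  [-0.5,0,0,0,-1],
  [-0.8,0,0,0,-1],
  [-2,0,0,0,-1],
  [-3,0,-1,0,-1],
  [0,0,-4,0,-1],
  [-4,0,-4,0,-1],
  [-4,0,-4,0,-1],
  [-4,0,0,0,-1],
  [-4,0,0,0,-1],
  [0,0,0,0,-1],
])

```text
t: 22.85
eef_pos: [0.4466, -0.2617, 0.1298]
tool_rot: [0.002, 0.79, 0.613, 0.0]
contact_force: [0.3, -0.5, 0.0]
gripper_width: -0.001
grasp_force: 0.0
```

```bash
python3 -c "
from seg import *; from f import *
go(toworld([-.139,-.300]),.008); im=shot('top','t4.png')
cv2.imwrite('pics/t4c.png',cv2.resize(im[140:260,140:300,::-1],None,fx=4.5,fy=4.5,interpolation=cv2.INTER_CUBIC))
for c in polys('pics/t4.png',vmin=205,box=(150,150,300,270)):
    a=cv2.approxPolyDP(c.astype(np.float32)[:,None],1.4,True)[:,0]
    for z in(.038,.015):
        print(np.c_[a.round(1),(1e3*np.array([tofence(p) for p in world('top',a,z)])).round(1)].tolist())
"
```

```text
t 22.85 tcp [ 0.4466 -0.2617  0.1298] fence [-0.1515 -0.4602] yaw err to fence 4.53 shift [16.09 -0.06 12.15] F [ 0.3 -0.5  0. ]
[[158.60000610351562, 234.89999389648438, -193.1, 4.5], [155.60000610351562, 237.89999389648438, -202.5, 10.3], [155.89999389648438, 245.89999389648438, -223.1, 4.2], [164.60000610351562, 253.89999389648438, -239.1, -24.0], [168.89999389648438, 264.1000061035156, -263.0, -41.7], [172.10000610351562, 264.6000061035156, -262.6, -50.4], [174.89999389648438, 260.6000061035156, -251.0, -54.9], [169.89999389648438, 253.10000610351562, -234.5, -37.1], [166.39999389648438, 252.10000610351562, -233.7, -27.3], [164.39999389648438, 237.10000610351562, -196.0, -12.0]]
[[158.60000610351562, 234.89999389648438, -190.6, 11.9], [155.60000610351562, 237.89999389648438, -200.2, 17.8], [155.89999389648438, 245.89999389648438, -221.2, 11.5], [164.60000610351562, 253.89999389648438, -237.6, -17.2], [168.89999389648438, 264.1000061035156, -262.0, -35.3], [172.10000610351562, 264.6000061035156, -261.6, -44.2], [174.89999389648438, 260.6000061035156, -249.7, -48.8], [169.899993896
[... 2525 characters left out ...]
73.89999389648438, 20.9, -200.6]]
[[173.89999389648438, 159.39999389648438, 27.6, 25.1], [164.60000610351562, 193.10000610351562, -73.5, 25.6], [164.60000610351562, 198.39999389648438, -88.1, 21.8], [168.60000610351562, 200.10000610351562, -90.7, 9.7], [169.10000610351562, 203.10000610351562, -98.8, 6.1], [185.10000610351562, 211.39999389648438, -112.8, -43.0], [223.39999389648438, 219.10000610351562, -113.4, -151.0], [251.10000610351562, 219.39999389648438, -99.2, -225.5], [257.3999938964844, 188.60000610351562, -10.4, -224.3], [247.10000610351562, 182.89999389648438, 0.3, -192.9], [248.89999389648438, 182.60000610351562, 2.0, -197.5], [250.89999389648438, 173.89999389648438, 28.1, -197.6]]
```

View pics/t4c.png

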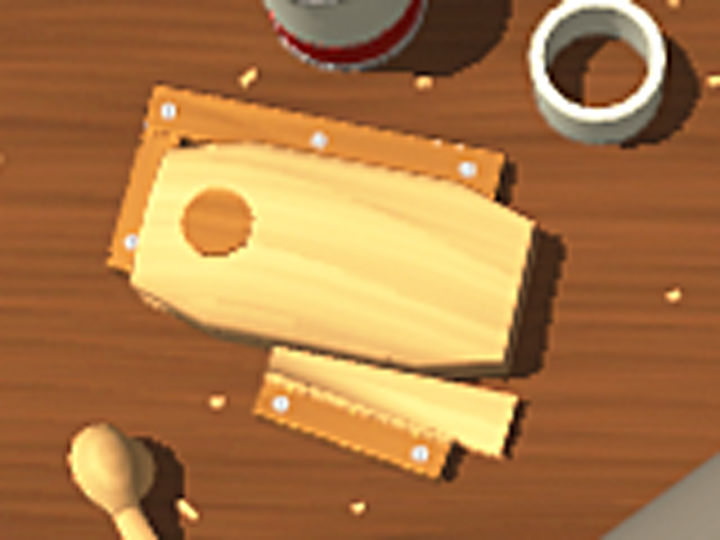

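The top crop shows the body snug to the fence and end stop (straight side at −117 mm, tail corners as at home). The wedge is jammed between body and cleat, thick end at y = −236 mm, and the robot is clear.

```bash
python3 -c "
from station import bot
print(bot.hand_in())"
```

```text
the job is handed in; nothing more can be done
None
```

The job is handed in: the blank measures within about 2–3 mm of home against the fence and end stop, and the larger wedge is jammed between it and the cleat with a push of about 19 N; the result of the judging was not shown.

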